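# Sweep the chew tiles off the bird platform into the tray

## Task

With the fingers closed, sweep the three wooden chew tiles (red, yellow and blue) sideways along the top of the platform and over its edge so that they drop into the stainless steel tray beside it. Only push them: do not pick them up or lift them. Leave the perch, the chew toy, the turquoise bath and the canister standing where they are.

Things in the scene. Friction and masses are not known exactly. Their poses are not given: they have to be found in the camera images.
- platform: fixed light wooden slab, 340 mm (its x) by 260 mm (its y), 45 mm high, flat top, no rim; origin at the centre of its underside, on the table (z = 0). Its x axis points away from the robot within 0.2 rad, z up. The tray stands at one of its two y edges (+y or -y, it differs), the bath at the other.
- tray: fixed open stainless steel tray, 260 mm (its x, parallel to the platform's x) by 170 mm (its y) and 30 mm high, walls and floor 3 mm thick; origin at the centre of its underside, on the table. Its long wall stands 2 mm from the platform's edge, and its rim is 15 mm lower than the platform's top. It covers the full row of every tile along platform x.
- red_tile_center (a point): centre (half-way up) of the loose red wooden chew tile: 32 x 32 mm, 18 mm thick, edges rounded, dark hole in the middle, about 20 g. Starts flat at any yaw on the platform, at platform x -110 to 30 mm, y within 60 mm of the middle; the tiles lie in three rows 44 mm or more apart along platform x, in any order. This point's z: 54 mm on the platform, 12 mm flat in the tray.
- yellow_tile_center (a point): centre (half-way up) of the loose yellow wooden chew tile: 32 x 32 mm, 18 mm thick, edges rounded, dark hole in the middle, about 20 g. Starts flat at any yaw on the platform, at platform x -110 to 30 mm, y within 60 mm of the middle; the tiles lie in three rows 44 mm or more apart along platform x, in any order. This point's z: 54 mm on the platform, 12 mm flat in the tray.
- blue_tile_center (a point): centre (half-way up) of the loose blue wooden chew tile: 32 x 32 mm, 18 mm thick, edges rounded, dark hole in the middle, about 20 g. Starts flat at any yaw on the platform, at platform x -110 to 30 mm, y within 60 mm of the middle; the tiles lie in three rows 44 mm or more apart along platform x, in any order. This point's z: 54 mm on the platform, 12 mm flat in the tray.
- bath: loose turquoise plastic bird bath tub, 220 mm (its x) by 166 mm (its y) and 56 mm high, open at the top, 250 g; origin at the centre of its underside. It stands 4 mm or more from the platform's edge on the side away from the tray; leave it alone.
- perch: loose wooden block perch on the platform's far edge (platform x about 132 mm): block 45 x 45 x 35 mm with a round bar 80 mm long along its y on top, 47 mm high in all; origin at the centre of its underside; leave it alone.
- chew_toy: loose hard silicone chew toy shaped like a small dumbbell, orange and green, 58 mm long (its y), 26 mm wide and high; origin at the centre of its underside, on the platform's far edge beside the perch; leave it alone.
- canister: closed aluminium canister with a dark twist cap, 44 mm across and 60 mm high, on the platform's far edge beside the perch and the toy; origin at the centre of its underside; leave it alone.
There are look-alikes about, which are no part of the job. Of the things shaped like the part that bears red_tile_center, the red one is meant.

How it is judged:
By the outcome, as a careful person would: the job done as asked, in the order asked, and still so for the second after the job is handed in, with the robot touching nothing.
It also fails if it takes over 64 s, if anything falls off the work surface, if the arm or the gripper's body presses on something with over 40 N, if the wrist force passes 120 N, or if a joint passes its speed limit or range.

## Robot

A 7-joint arm with a two-finger parallel gripper is mounted at the origin on the work surface. World frame = base frame: x ahead of the robot, y to its left, z up, the work surface at z = 0. Lengths are in m, angles in rad, forces in N, time in s.
With the tool pointing down it reaches from about 0.425 to 0.875 m from the base axis. Payload 4.7 kg.
Tool frame: the origin (TCP) lies midway between the tips of the shut fingers; the grasp point (between the pads) lies 19 mm behind it; x points along the fingers, z is the direction in which the jaws open and shut, and the axes are right-handed (so a half turn about x gives the same grasp; the last joint's range is limited). The gripper opens to 87 mm and grips with 3 to 60 N. Pads are 19 mm wide; open, the fingers measure 117 mm over their backs; the gripper's body (75 mm by 190 mm) begins 51 mm behind the grasp point.
Start: joints at [-1.148, 0.321, -0.07, 1.45, 0.023, 1.371, -0.057], TCP at [0.258, 0.596, 0.223] pointing down, gripper open.
Joint ranges: [-2.86, 2.86], [-0.3, 2.09], [-1.38, 1.24], [0.06, 2.45], [-1.56, 4.7], [0.09, 2.05], [-2.69, 2.69]. Speed limits (rad/s): [2.57, 2.57, 3.14, 3.14, 3.14, 3.14, 3.14].

## Interface

Orientations are given as a rotation vector (axis times angle).
In Python, from bench import ctrl, vision, close_job gives the robot as it stands. The module is installed in compiled form; this text tells all that it offers.
- The arm moves only by the tool servo_tool, never from a script. Its argument "commands" is a list that holds one entry, the list of rows, each a list of 7 numbers: the turn, a rotation vector about the tool's x, y, z in degrees, then the shift along the tool's x, y, z in mm, then the finger opening in mm, from 0 to 87. In form: [[[wx, wy, wz, x, y, z, grip], ...]]. A call has 1 to 5 rows; each row is the pose to reach, as a shift and turn from the pose commanded when the call began, along the tool's axes at that moment; what a row does not reach only later rows make up. A row lasts 1/8 s, in which the tool goes at most 62.5 mm and 10.7 degrees, less where a joint would pass 70% of its speed; a pose out of reach is approached as far as the arm can. A call with a gripper value outside its range is refused whole. The fingers move at their own pace and stop on an object; "newtons" is the grip in N (left out, the last holds). Time passes only in rows, so rows that repeat a pose let the fingers close. It gives the time, the measured TCP pose, the force and the opening at its end, in the units of the state.
- ctrl.get_state(): the state, without advancing time (a new reading comes with each control period).
- vision.get_image(name): name is "scene" or "top" or "wrist"; returns the picture (400x640x3 uint8, red, green, blue); there is no depth.
- vision.camera_info(name): a dict with "fov_y" (degrees; the focal length in pixels is half the picture's height over the tangent of half this angle, whatever the lens; pixels are square), "cx", "cy" (the principal point, pixels), "pose" (4x4, takes a point from camera to world coordinates). Camera axes: x right, y down, z forward; pixel columns grow to the right and rows downward; lengths in m; the calibration is good to about 2 mm. A picture is of the moment at which its call begins: read the wrist's pose just before it. camera_info takes no time and is no camera call; for the wrist camera it gives the pose at the moment of the call.
- close_job(): hands the job in, once; it reports no verdict.
The state is a dict: "time": time; "joint_positions": joint angles; "qd": joint speeds; "joint_torque": joint torques, N m; "position": TCP position; "tool_rot": TCP orientation; "ft_force": force on the tool from outside, world axes, zero at the start; "torque": the same for the moment, N m; "grip_width": opening from 0.0 (shut) to 1.0 (fully open).
Only numpy, scipy, OpenCV 4.12 (cv2) and the standard library are available. Lean on these libraries where they do the work, as an engineer would, in place of code of your own. Each camera call takes 0.05 s, during which the arm holds its last target. There are 200 camera calls.

## Working session

There is one attempt and no reset: what is moved stays moved. The work goes in short steps, Python scripts to look and compute and a tool call to move; the robot and the scene stay as the last step left them, time stands still between calls to the robot, and variables do not carry over. Pictures are saved under pics/ and viewed, about 8 in all and at most 12, crops included, and the job is handed in when it is done.

Besides the shell and the picture viewer there is one more tool, called in YAML: its name, and indented under it one key for each argument. servo_tool: Moves the arm, as the interface text tells. Its arguments: {"type":"object","properties":{"commands":{"type":"array"},"newtons":{"type":"number"}},"required":["commands"]}

```bash
mkdir -p pics
python3 - <<'E'
from bench import ctrl, vision
import cv2
s=ctrl.get_state(); print(s)
for n in("top","scene"):
    cv2.imwrite(f"pics/{n}0.png",vision.get_image(n)[:,:,::-1]); i=vision.camera_info(n); print(n,i)
E
```

```text
{'time': 0.0, 'joint_positions': array([-1.14791148,  0.32182292, -0.07005036,  1.45168465,  0.02258778,
        1.3707333 , -0.05690237]), 'qd': array([-0.00051836, -0.00015244, -0.0014255 , -0.00054516,  0.00118922,
        0.00051883, -0.00041732]), 'joint_torque': array([-1.00512563e-03, -4.91293931e+01, -4.04410483e-01, -3.12529314e+01,
       -6.39267149e-02,  4.32761677e-02,  1.59727069e-04]), 'position': array([0.25821913, 0.59592512, 0.22145641]), 'tool_rot': array([-0.90412952,  1.37684101,  0.90232015]), 'ft_force': array([ 0.0461944 , -0.0829549 , -0.74810809]), 'torque': array([-0.03432063,  0.01659511,  0.0561685 ]), 'grip_width': 1.0028939323124926}
top {'fov_y': 48.87847727467886, 'cx': 318.71727347167615, 'cy': 203.4743685260217, 'pose': array([[-0.00452255, -0.98608888,  0.16615739,  0.44605568],
       [-0.99982087,  0.00140508, -0.01887492,  0.02763793],
       [ 0.01837888, -0.16621298, -0.98591859,  0.94437127],
       [ 0.        ,  0.        ,  0.        ,  1.        ]])}
scene {'fov_y': 53.619212123954455, 'cx': 322.50172291879744, 'cy': 197.4976457106469, 'pose': array([[-0.65775764,  0.65616989, -0.36985938,  0.89826555],
       [ 0.75320034,  0.56864719, -0.3306503 ,  0.26154018],
       [-0.00664328, -0.49606597, -0.86825942,  0.72692849],
       [ 0.        ,  0.        ,  0.        ,  1.        ]])}
```

View pics/top0.png

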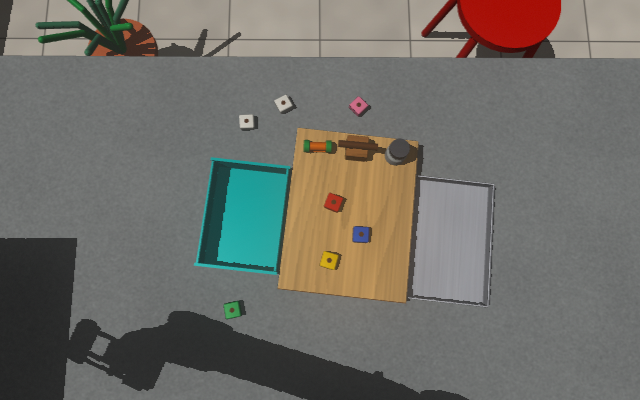

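View pics/scene0.png

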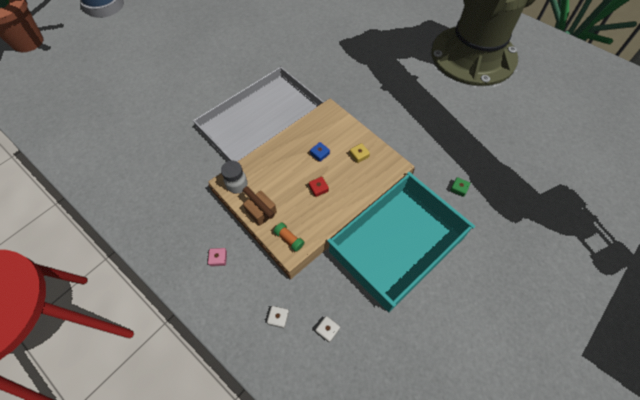

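Top view: red tile (334,202), blue (361,234), yellow (330,260) on the platform, tray on the right (-y), bath on the left. Look-alikes lie on the table: pink (359,106), whites (247,121) and (284,103), green (233,310). The red one at (334,202) is meant. Next, a close crop to check that and to measure.

```bash
cat > h.py <<'E'
import numpy as np
from bench import ctrl, vision
from scipy.spatial.transform import Rotation as R
def ray(n,u,v,z):
    i=vision.camera_info(n); f=200/np.tan(np.radians(i["fov_y"]/2)); P=i["pose"]
    d=P[:3,:3]@[(u-i["cx"])/f,(v-i["cy"])/f,1]; return P[:3,3]+d*(z-P[2,3])/d[2]
E
python3 - <<'E'
import cv2,numpy as np
from h import *
im=cv2.imread("pics/top0.png"); c=cv2.resize(im[115:315,270:500],None,fx=3,fy=3,interpolation=cv2.INTER_CUBIC)
cv2.imwrite("pics/crop.png",c)
hsv=cv2.cvtColor(im,cv2.COLOR_BGR2HSV)
for n,(u,v),(lo,hi) in(("red",(334,202),(0,8)),("blue",(361,234),(105,130)),("yel",(330,260),(22,32))):
    m=cv2.inRange(hsv,(lo,170,60),(hi,255,255)); 
    k,l,st,ce=cv2.connectedComponentsWithStats(m); b=l[v-12:v+13,u-12:u+13]; j=np.bincount(b[b>0]).argmax()
    print(n,st[j],ce[j],cv2.minAreaRect(np.argwhere(l==j)[:,::-1].astype(np.float32)))
s=ctrl.get_state(); print(R.from_rotvec(s["tool_rot"]).as_matrix().round(3))
E
```

```text
red [324 193  19  19 219] [333.17808219 201.92694064] ((333.1206970214844, 201.94827270507812), (15.041321754455566, 15.412713050842285), 21.801406860351562)Traceback (most recent call last):
  File "<stdin>", line 8, in <module>
ValueError: attempt to get argmax of an empty sequence
```

View pics/crop.png

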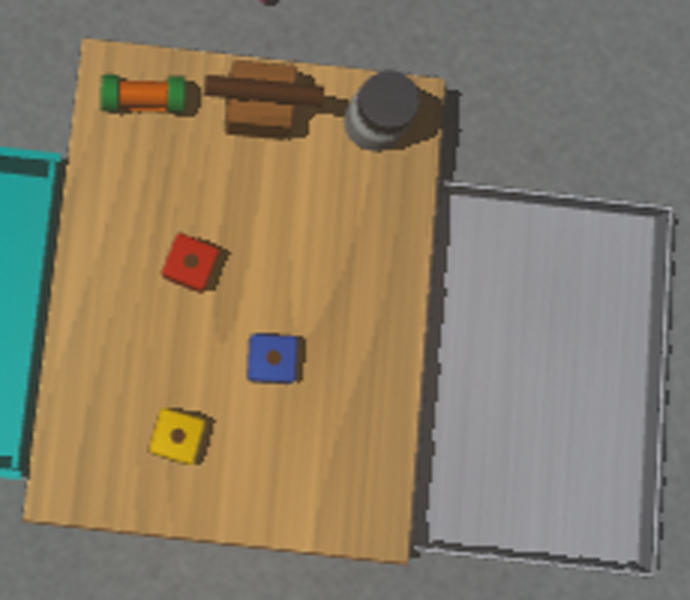

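The crop shows the red, blue and yellow tile holes at crop (191,261), (274,357), (178,435). The platform's top corners are at (83,39), (445,78), (409,562), (24,521), and the tray is clear on the right.

Run:
```python
from h import *
g=lambda c,z:ray("top",(c[0]+.5)/3-.5+270,(c[1]+.5)/3-.5+115,z)
K=[g(c,.045) for c in((83,39),(445,78),(409,562),(24,521))]
print(np.round(K,4)); print([round(np.linalg.norm(K[i]-K[i-1]),4) for i in range(4)])
o=np.mean(K,0); x=(K[0]+K[1]-K[2]-K[3])[:2]; x/=np.linalg.norm(x); y=np.array([-x[1],x[0]]); print("o",o,"yaw",np.arctan2(x[1],x[0]))
pf=lambda p:np.round([(p-o)[:2]@x*1e3,(p-o)[:2]@y*1e3],1)
for n,c,z in(("red",(191,261),.063),("blue",(274,357),.063),("yel",(178,435),.063),("tray bl",(427,547),.003),("tray rim tr",(672,208),.03),("rim br",(655,572),.03),("toy",(143,95),.065),("perch",(262,97),.08),("perchbot",(226,132),.045),("can",(389,100),.105)):
    p=g(c,z); print(n,p.round(4),pf(p))
print("scene red",pf(ray("scene",319,185,.063)),"blue",pf(ray("scene",320,151,.063)),"yel",pf(ray("scene",360,152,.063)))
s=ctrl.get_state(); M=R.from_rotvec(s["tool_rot"]).as_matrix(); print(M.round(3)); print(s["position"])
# target: tool x down, tool y along platform x or z along..., 
for nm,zt in(("z=+px",np.r_[x,0]),("z=-px",np.r_[-x,0]),("z=py",np.r_[y,0]),("z=-py",np.r_[-y,0])):
    xt=np.array([0,0,-1.]); T=np.c_[xt,np.cross(zt,xt),zt]; print(nm,np.degrees(R.from_matrix(M.T@T).as_rotvec()).round(1))
```

```text
[[ 0.7617  0.0553  0.045 ]
 [ 0.7332 -0.202   0.045 ]
 [ 0.3971 -0.1637  0.045 ]
 [ 0.4253  0.0935  0.045 ]]
[np.float64(0.3385), np.float64(0.2589), np.float64(0.3383), np.float64(0.2587)]
o [ 0.57930326 -0.0542233   0.045     ] yaw -0.11332404447999209
red [ 0.5983 -0.019   0.063 ] [14.9 37.2]
blue [ 0.5329 -0.074   0.063 ] [-43.9 -24.9]
yel [ 0.4812 -0.0092  0.063 ] [-102.6   33.7]
tray bl [ 0.405  -0.1856  0.003 ] [-158.3 -150.3]
tray rim tr [ 0.6419 -0.3644  0.03  ] [  97.2 -301.1]
rim br [ 0.3887 -0.3347  0.03  ] [-157.7 -300.2]
toy [0.7143 0.0131 0.065 ] [126.5  82.2]
perch [ 0.7084 -0.0675  0.08  ] [129.8   1.4]
perchbot [ 0.6935 -0.0455  0.045 ] [112.5  21.6]
can [ 0.6989 -0.1489  0.105 ] [129.5 -80.5]
scene red [14.8 41. ] blue [-42.1 -18.8] yel [-101.2   39.1]
[[-0.001 -0.918  0.397]
 [-0.002  0.397  0.918]
 [-1.    -0.    -0.002]]
[0.25823778 0.59597074 0.22155794]
z=+px [73.1 -0.1  0.1]
z=-px [-1.069e+02 -1.000e-01 -1.000e-01]
z=py [-16.9  -0.1  -0. ]
z=-py [ 1.631e+02 -0.000e+00  1.000e-01]
```

Tray spans platform x -158 to 97 at -y, and the platform measures 338.5 x 259 mm, as specified. The tile rows are red +15, blue -44, yellow -103, and both cameras agree to about 6 mm. I'll set tool z along platform x, which gives a 30 mm wide pushing face, and push toward -y.

servo_tool:
  commands:
    - [[10,0,0,0,-45,-32,0],[20,0,0,0,-90,-64,0],[30,0,0,0,-135,-96,0],[40,0,0,0,-180,-128,0],[50,0,0,0,-225,-160,0]]

```text
time: 0.72
position: [0.4018, 0.3583, 0.2223]
tool_rot: [-0.223, 1.56, 0.222]
ft_force: [1.5, 0.2, -0.2]
grip_width: 0.518
```

```bash
cat >> h.py <<'E'
a=-.11332; X=np.array([np.cos(a),np.sin(a),0]); Y=np.array([-X[1],X[0],0]); O=np.array([.5793,-.0542,0])
def go(px,py,z):
    s=ctrl.get_state(); M=R.from_rotvec(s["tool_rot"]).as_matrix(); xt=np.array([0,0,-1.])
    T=np.c_[xt,np.cross(X,xt),X]; d=s["position"]-O
    print("t",round(s["time"],2),"now pf",np.round([d@X*1e3,d@Y*1e3,d[2]*1e3],1),"F",s["ft_force"].round(1),"grip",round(s["grip_width"],2),"j",s["joint_positions"].round(2))
    print("turn",np.degrees(R.from_matrix(M.T@T).as_rotvec()).round(1),"shift",(M.T@(O+X*px/1e3+Y*py/1e3+[0,0,z/1e3]-s["position"])*1e3).round(1))
E
python3 -c "
from h import *
go(15,85,220)"
```

```text
t 0.72 now pf [-223.   389.8  222.3] F [ 1.5  0.2 -0.2] grip 0.52 j [-0.93  0.08  0.16  1.74 -0.01  1.33 -0.48]
turn [22.7 -0.   0. ] shift [   2.3 -373.1  101.6]
```

servo_tool:
  commands:
    - [[5,0,0,0,-55,12,0],[10,0,0,0,-110,24,0],[15,0,0,0,-165,36,0],[20,0,0,0,-220,48,0],[20,0,0,0,-275,60,0]]

```text
time: 1.35
position: [0.5376, 0.1121, 0.2224]
tool_rot: [0.047, 1.57, -0.047]
ft_force: [0.0, 0.8, 0.2]
grip_width: 0.021
```

```bash
python3 -c "
from h import *
go(15,85,220)"
```

```text
t 1.35 now pf [-60.2 160.5 222.4] F [0.  0.8 0.2] grip 0.02 j [-0.64  0.11  0.42  1.72 -0.04  1.33 -0.27]
turn [ 3. -0. -0.] shift [  2.3 -79.4  71.1]
```

servo_tool:
  commands:
    - [[3,0,0,0,-35,30,0],[3,0,0,0,-70,60,0],[3,0,0,0,-74,71,0],[3,0,0,50,-74,71,0],[3,0,0,100,-74,71,0]]

```text
time: 1.98
position: [0.6039, 0.0371, 0.1215]
tool_rot: [0.088, 1.568, -0.086]
ft_force: [0.5, 0.3, -1.4]
grip_width: 0.005
```

```bash
python3 -c "
from h import *
go(15,80,53)"
```

```text
t 1.98 now pf [ 14.1  93.5 121.5] F [ 0.5  0.3 -1.4] grip 0.0 j [-0.51  0.31  0.48  1.71 -0.16  1.16 -0.09]
turn [ 0.1  0.  -0.1] shift [ 68.5 -13.6   0.8]
```

servo_tool:
  commands:
    - [[0,0,0,35,-5,1,0],[0,0,0,58,-8,1,0],[0,0,0,66,-8,1,0],[0,0,0,69,-8,1,0],[0,0,0,69,-8,1,0]]

```text
time: 2.6
position: [0.6044, 0.0282, 0.0545]
tool_rot: [0.088, 1.568, -0.087]
ft_force: [0.8, 0.2, 0.1]
grip_width: 0.005
```

```bash
python3 -c "
from h import *
import cv2
go(15,-150,53)
cv2.imwrite('pics/s1.png',cv2.resize(vision.get_image('scene')[60:300,180:480,::-1],None,fx=2.4,fy=2.4))"
```

```text
t 2.6 now pf [15.7 84.7 54.5] F [0.8 0.2 0.1] grip 0.0 j [-0.48  0.38  0.47  1.77 -0.2   1.03 -0.05]
turn [ 0.1  0.1 -0. ] shift [   1.3 -234.7   -1.1]
```

View pics/s1.png

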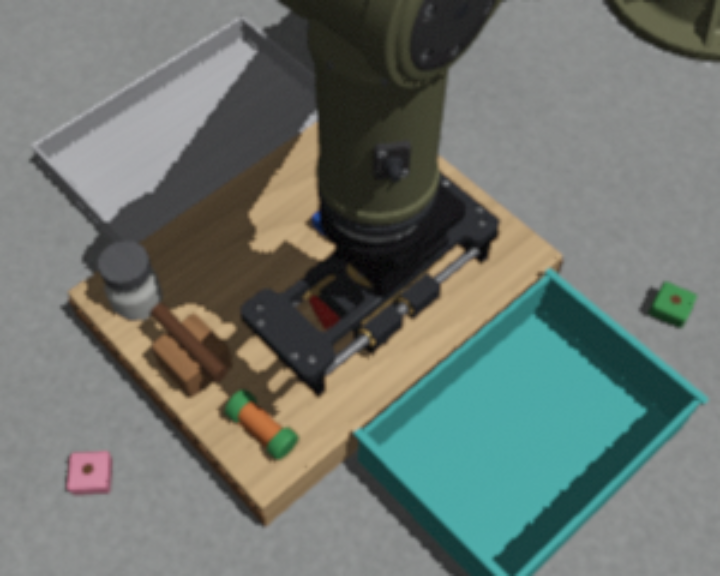

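The picture shows the fingers down behind the red tile, with the body clear of the perch, toy and bath. I'll push now.

servo_tool:
  commands:
    - [[0,0,0,1,-20,0,0],[0,0,0,1,-40,0,0],[0,0,0,1,-60,0,0],[0,0,0,1,-80,0,0],[0,0,0,1,-100,0,0]]

```text
time: 3.28
position: [0.5924, -0.0735, 0.0526]
tool_rot: [0.089, 1.569, -0.089]
ft_force: [0.2, 0.7, -0.0]
grip_width: 0.005
```

servo_tool:
  commands:
    - [[0,0,0,0,-20,0,0],[0,0,0,0,-40,0,0],[0,0,0,0,-60,0,0],[0,0,0,0,-80,0,0],[0,0,0,0,-100,0,0]]

```text
time: 3.9
position: [0.5813, -0.1725, 0.0526]
tool_rot: [0.088, 1.569, -0.088]
ft_force: [0.3, 0.7, -0.4]
grip_width: 0.005
```

servo_tool:
  commands:
    - [[0,0,0,0,-20,0,0],[0,0,0,0,-35,0,0],[0,0,0,0,-35,0,0],[0,0,0,-45,-35,0,0],[0,0,0,-95,-35,0,0]]

```text
time: 4.53
position: [0.5771, -0.2044, 0.1477]
tool_rot: [0.088, 1.571, -0.086]
ft_force: [0.6, -1.0, -0.4]
grip_width: 0.009
```

```bash
python3 -c "
from h import *
import cv2
cv2.imwrite('pics/s2.png',cv2.resize(vision.get_image('scene')[60:300,180:480,::-1],None,fx=2.4,fy=2.4))
go(-103,80,160)"
```

```text
t 4.58 now pf [  19.1 -150.8  155.8] F [ 2.6 -0.9  4.6] grip 0.01 j [-0.18  0.31  0.58  1.65 -0.18  1.22  0.33]
turn [0.1 0.6 0. ] shift [  -5.4  231.1 -121.5]
```

View pics/s2.png

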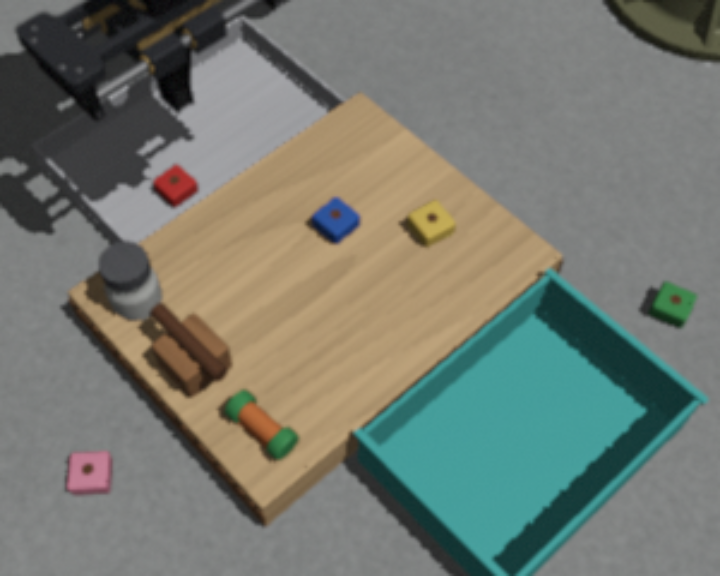

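Red lies flat in the tray and everything else is undisturbed. Next is yellow, at row -103.

servo_tool:
  commands:
    - [[0,0,0,0,46,-24,0],[0,0,0,0,92,-48,0],[0,0,0,0,138,-72,0],[0,0,0,0,184,-97,0],[0,0,0,0,231,-122,0]]

```text
time: 5.2
position: [0.4812, 0.0398, 0.1477]
tool_rot: [0.088, 1.568, -0.086]
ft_force: [0.4, -0.8, 0.3]
grip_width: 0.004
```

servo_tool:
  commands:
    - [[0,0,0,0,2,0,0],[0,0,0,20,2,0,0],[0,0,0,40,2,0,0],[0,0,0,60,2,0,0],[0,0,0,60,2,0,0]]

```text
time: 5.82
position: [0.4813, 0.0386, 0.0863]
tool_rot: [0.087, 1.572, -0.089]
ft_force: [0.6, 0.0, 0.1]
grip_width: 0.005
```

```bash
python3 -c "
from h import *
go(-103,83,53)"
```

```text
t 5.83 now pf [-107.9   81.1   86.3] F [0.6 0.  0.1] grip 0.0 j [-0.54  0.08  0.42  2.03 -0.04  1.04 -0.21]
turn [ 0.  -0.2  0.1] shift [33.3  1.9  5. ]
```

servo_tool:
  commands:
    - [[0,0,0,18,0,5,0],[0,0,0,30,0,5,0],[0,0,0,33,0,5,0],[0,0,0,33,0,5,0]]

```text
time: 6.32
position: [0.4874, 0.0387, 0.0548]
tool_rot: [0.088, 1.569, -0.088]
ft_force: [0.3, 0.6, -0.1]
grip_width: 0.008
```

servo_tool:
  commands:
    - [[0,0,0,0,-20,0,0],[0,0,0,0,-40,0,0],[0,0,0,0,-60,0,0],[0,0,0,0,-80,0,0],[0,0,0,0,-100,0,0]]

```text
time: 6.95
position: [0.4766, -0.0612, 0.0554]
tool_rot: [0.088, 1.567, -0.087]
ft_force: [1.1, -0.1, -0.2]
grip_width: 0.002
```

servo_tool:
  commands:
    - [[0,0,0,0,-20,0,0],[0,0,0,0,-40,0,0],[0,0,0,0,-60,0,0],[0,0,0,0,-80,0,0],[0,0,0,0,-100,0,0]]

```text
time: 7.58
position: [0.4654, -0.1607, 0.0554]
tool_rot: [0.088, 1.567, -0.088]
ft_force: [-0.0, -0.6, 0.1]
grip_width: 0.007
```

servo_tool:
  commands:
    - [[0,0,0,0,-20,0,0],[0,0,0,0,-32,0,0],[0,0,0,0,-32,0,0],[0,0,0,-45,-32,0,0],[0,0,0,-95,-32,0,0]]

```text
time: 8.2
position: [0.4608, -0.1905, 0.1501]
tool_rot: [0.087, 1.571, -0.087]
ft_force: [1.1, -0.2, 0.0]
grip_width: 0.003
```

```bash
python3 -c "
from h import *
import cv2
cv2.imwrite('pics/s3.png',cv2.resize(vision.get_image('scene')[60:300,180:480,::-1],None,fx=2.4,fy=2.4))
go(-44,35,150)"
```

```text
t 8.25 now pf [ -97.9 -150.1  157.2] F [ 2.3 -1.6  4.9] grip 0.01 j [-0.26  0.04  0.62  1.92 -0.03  1.18  0.26]
turn [ 0.1  0.5 -0. ] shift [  7.8 185.   54.2]
```

View pics/s3.png

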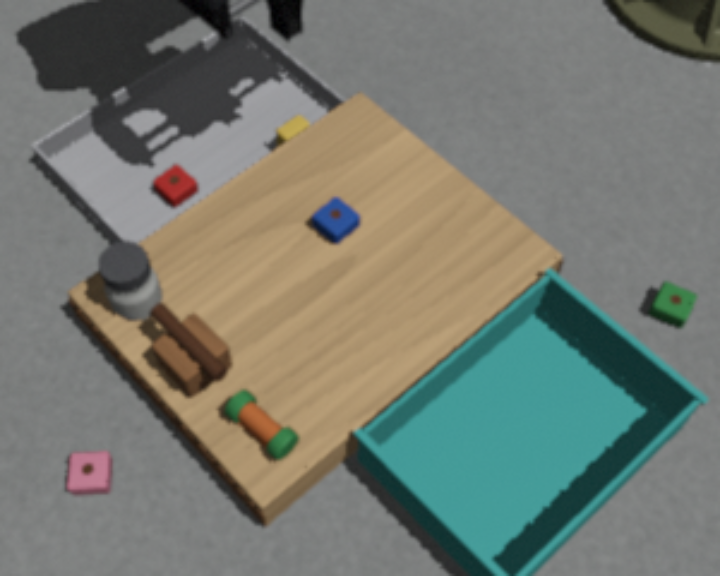

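Yellow is in the tray, near its platform-side wall at crop (294,130); I'll check how it lies later. Next is blue.

servo_tool:
  commands:
    - [[0,0,0,0,46,13,0],[0,0,0,0,92,26,0],[0,0,0,0,138,39,0],[0,0,0,0,185,54,0],[0,0,0,0,185,54,0]]

```text
time: 8.88
position: [0.5366, -0.0078, 0.1492]
tool_rot: [0.082, 1.569, -0.08]
ft_force: [-0.1, -0.3, -0.5]
grip_width: -0.001
```

servo_tool:
  commands:
    - [[0,0,0,30,0,0,0],[0,0,0,60,0,0,0],[0,0,0,70,0,0,0],[0,0,0,70,0,0,0]]

```text
time: 9.38
position: [0.5353, -0.0143, 0.0794]
tool_rot: [0.088, 1.57, -0.088]
ft_force: [0.2, 1.0, -0.6]
grip_width: 0.006
```

```bash
python3 -c "
from h import *
go(-44,35,53)"
```

```text
t 9.38 now pf [-48.2  34.7  79.4] F [ 0.2  1.  -0.6] grip 0.01 j [-0.43  0.21  0.46  1.92 -0.11  1.04 -0.04]
turn [ 0.1 -0.1  0. ] shift [26.4  0.3  4.3]
```

servo_tool:
  commands:
    - [[0,0,0,15,0,4,0],[0,0,0,24,0,4,0],[0,0,0,26,0,4,0],[0,0,0,26,0,4,0]]

```text
time: 9.88
position: [0.5397, -0.0146, 0.0535]
tool_rot: [0.088, 1.569, -0.088]
ft_force: [-0.2, -0.8, -0.3]
grip_width: 0.007
```

servo_tool:
  commands:
    - [[0,0,0,0,-20,0,0],[0,0,0,0,-40,0,0],[0,0,0,0,-60,0,0],[0,0,0,0,-80,0,0],[0,0,0,0,-100,0,0]]

```text
time: 10.5
position: [0.5288, -0.1145, 0.0541]
tool_rot: [0.088, 1.568, -0.088]
ft_force: [0.2, -0.2, -0.1]
grip_width: 0.007
```

servo_tool:
  commands:
    - [[0,0,0,0,-20,0,0],[0,0,0,0,-40,0,0],[0,0,0,0,-60,0,0],[0,0,0,0,-80,0,0],[0,0,0,0,-85,0,0]]

```text
time: 11.12
position: [0.5189, -0.1999, 0.054]
tool_rot: [0.089, 1.568, -0.09]
ft_force: [0.5, 0.5, -0.2]
grip_width: 0.002
```

servo_tool:
  commands:
    - [[0,0,0,0,0,0,0],[0,0,0,-45,0,0,0],[0,0,0,-95,0,0,0],[0,0,0,-140,-50,0,0],[0,0,0,-150,-100,0,0]]

```text
time: 11.75
position: [0.5105, -0.2969, 0.2071]
tool_rot: [0.084, 1.563, -0.084]
ft_force: [1.4, 0.1, 0.0]
grip_width: 0.009
```

servo_tool:
  commands:
    - [[0,0,0,0,-50,0,0],[0,0,0,0,-100,0,0],[0,0,0,0,-150,0,0],[0,0,0,0,-150,0,0]]

```text
time: 12.25
position: [0.4886, -0.4505, 0.2031]
tool_rot: [0.091, 1.571, -0.094]
ft_force: [-0.0, 0.4, -0.5]
grip_width: 0.003
```

```bash
python3 -c "
from h import *
import cv2
go(0,0,150)
t=cv2.resize(vision.get_image('top')[115:315,190:510,::-1],None,fx=2.4,fy=2.4)
s=cv2.resize(vision.get_image('scene')[60:210,180:420,::-1],None,fx=2,fy=2)
cv2.imwrite('pics/t4.png',t);cv2.imwrite('pics/s4.png',s)"
```

```text
t 12.25 now pf [ -45.3 -404.   203.1] F [-0.   0.4 -0.5] grip 0.0 j [ 0.19  0.42  0.69  1.46 -0.27  1.36  0.78]
turn [-0.3 -0.1  0.1] shift [ 52.  404.3  43.5]
```

View pics/t4.png

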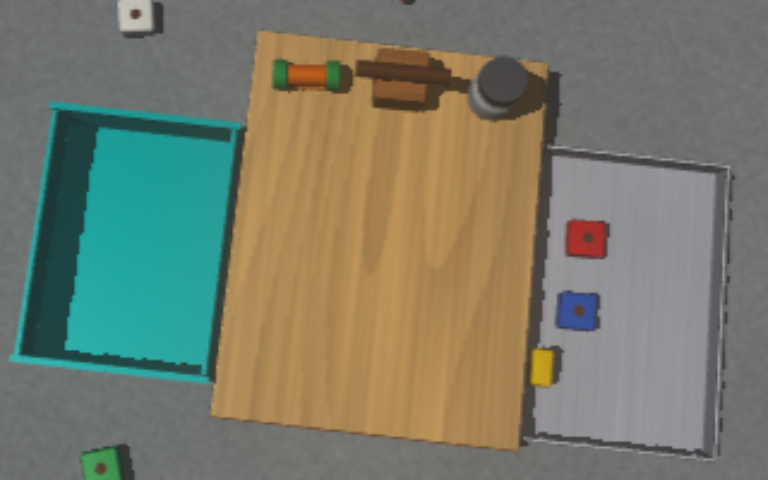

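View pics/s4.png

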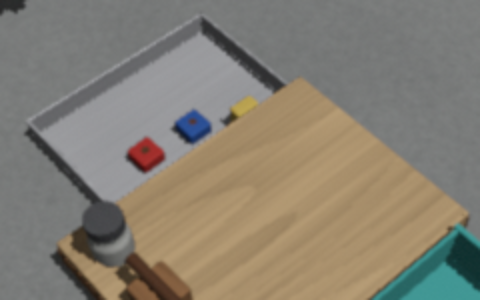

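Red and blue lie flat in the tray and the platform is clear. Yellow looks to be standing on edge against the tray's wall (crop 543,366), so I'll measure its position.

```bash
python3 -c "
from h import *
import cv2
im=vision.get_image('top')[:,:,::-1]; sc=vision.get_image('scene')[:,:,::-1]
pf=lambda p:np.round([(p-O)@X*1e3,(p-O)@Y*1e3],1)
for u in (531,540,554):
  for z in(.003,.03,.035): print(u,z,pf(ray('top',(u+.5)/2.4-.5+190,(366+.5)/2.4-.5+115,z)))
a=cv2.resize(im[250:290,395:445],None,fx=8,fy=8,interpolation=cv2.INTER_CUBIC)
b=cv2.resize(sc[95:135,280:330],None,fx=8,fy=8,interpolation=cv2.INTER_CUBIC)
cv2.imwrite('pics/y.png',np.hstack([a,b]))"
```

```text
531 0.003 [ -96.7 -143.5]
531 0.03 [ -98.  -137.5]
531 0.035 [ -98.2 -136.4]
540 0.003 [ -95.8 -151.5]
540 0.03 [ -97.1 -145.3]
540 0.035 [ -97.4 -144.1]
554 0.003 [ -94.4 -163.9]
554 0.03 [ -95.8 -157.3]
554 0.035 [ -96.  -156.1]
```

View pics/y.png

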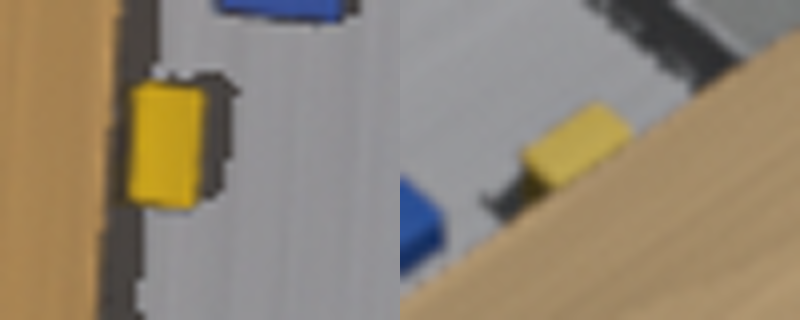

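Yellow stands on edge wholly inside the tray, at platform y -136 to -156 against an inner wall at about -135. It's on the floor, with its top about 35 mm up, and stable. The task only asks that it drop into the tray, and touching it again could do harm, so I'm handing in.

```bash
python3 -c "
from bench import close_job
print(close_job())"
```

```text
the job is handed in; nothing more can be done
None
```

All three tiles are in the stainless steel tray. I swept them over the platform's edge with the fingers closed, in the order red, yellow, blue, and lifted none of them.

- **Tiles:** In the last pictures the platform's top was clear. Red and blue lie flat in the tray. Yellow stands on its edge against the tray's platform-side wall, wholly inside, rather than flat. I left it that way because it looked stable and the task only asks that the tiles drop in.
- **Other things:** The perch, chew toy, canister and bath looked unmoved in the last pictures; I judged this by eye, not by measurement. The look-alike tiles on the table were not part of any move.
- **Limits:** The last move ended at about 12.3 s of the 64 s allowed. Wrist force stayed within about 5 N in every reading I took. The arm ended well above and beside the tray, touching nothing.
- **Disagreement:** The two cameras differed by up to about 6 mm on the tile positions at the start, which did not affect the sweeps.

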